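# Stack the culture dishes for the incubator

## Robot

A 6-joint arm with a two-finger parallel gripper is mounted at the origin on the work surface. World frame = base frame: x ahead of the robot, y to its left, z up, the work surface at z = 0. Lengths are in m, angles in rad, forces in N, time in s.
With the tool pointing down it reaches from about 0.375 to 0.975 m from the base axis. Payload 3.8 kg.
Tool frame: the origin (TCP) lies midway between the tips of the shut fingers; the grasp point (between the pads) lies 19 mm behind it; z points along the fingers, y is the line along which they close (so a half turn about z gives the same grasp; the last joint's range is limited). The gripper opens to 85 mm and grips with 20 to 120 N. Pads are 22 mm wide; open, the fingers measure 114 mm over their backs; the gripper's body (76 mm by 85 mm) begins 54 mm behind the grasp point. The pads swing forward as they close: fully open they stand 13 mm farther back than shut.
Start: joints at [1.104, 0.264, 1.604, -0, 1.274, -0.037], TCP at [0.281, 0.614, 0.231] pointing down, gripper open.
Joint ranges: [-2.63, 2.63], [-0.94, 2.18], [0.31, 2.57], [-1.31, 4.45], [0, 2.66], [-2.55, 2.55]. Speed limits (rad/s): [2.57, 2.57, 3.14, 3.14, 3.14, 3.14].

## Interface

Orientations are given as a rotation vector (axis times angle).
In Python, from workcell import bot gives the robot as it stands.
- The arm moves only by the tool step_arm, never from a script. Its argument "motion" is a list of rows, each a list of 5 numbers: the finger opening in cm, from 0 to 8.54, then the shift along the tool's x, y, z in cm, then the turn about the tool's z in degrees. In form: [[claw, dx, dy, dz, twist], ...]. A call has 1 to 20 rows; each row is the pose to reach, as a shift and turn from the pose commanded when the call began, along the tool's axes at that moment; what a row does not reach only later rows make up. A row lasts 1/10 s, in which the tool goes at most 50 mm and 8.59 degrees, less where a joint would pass 70% of its speed; a pose out of reach is approached as far as the arm can. A call with a gripper value outside its range is refused whole. The fingers move at their own pace and stop on an object; "force" is the grip in N (left out, the last holds). Time passes only in rows, so rows that repeat a pose let the fingers close. It gives the time, the measured TCP pose, the force, the opening and the grip force at its end, in the units of the state.
- bot.read_state(): the state, without advancing time (a new reading comes with each control period).
- bot.read_camera(name): name is "scene" or "top" or "wrist"; returns (picture, depth): 480x640x3 uint8, red, green, blue; 480x640 float32, m along the optical axis (not along the pixel's ray), 0 where there is no reading.
- bot.calibration(name): a dict with "mtx" (3x3 intrinsics, pixels), "origin" and "orientation" of the camera in the world; the wrist camera has in their place "T_tool_cam" (4x4, takes a point from camera to tool coordinates, whose origin is the TCP and whose axes are the flange's). Camera axes: x right, y up, looking along -z (the intrinsics and any distortion apply to the point x, -y, -z); pixel columns grow to the right and rows downward; lengths in m; the calibration is good to about 2 mm. A picture is of the moment at which its call begins: read the wrist's pose just before it. calibration takes no time and is no camera call.
- bot.finish_job(): hands the job in; it is judged then, once.
The state is a dict: "time": time; "q": joint angles; "joint_vel": joint speeds; "joint_torque": joint torques, N m; "tool_pos": TCP position; "tcp_rot": TCP orientation; "wrist_force": force on the tool from outside, world axes, zero at the start; "torque": the same for the moment, N m; "width": opening from 0.0 (shut) to 1.0 (fully open); "grip_force": force on a finger pad.
Only numpy, scipy, OpenCV 4.12 (cv2) and the standard library are available. Lean on these libraries where they do the work, as an engineer would, in place of code of your own. Each camera call takes 0.05 s, during which the arm holds its last target. There are 200 camera calls.

## Task

Get the culture dishes ready for the incubator: on the square metal stand build one stack, from the bottom up the red dish, the yellow dish, the green dish and then the steel cover with its knob up, each centred on the one below with the edges flush; put the blue control dish by itself in the middle of the round orange stand. Keep the dishes level and set everything down gently without dropping it, and leave the white dish, the bottle and the beaker where they are.

Things in the scene. Friction and masses are not known exactly. Their poses are not given: they have to be found in the camera images.
- red_dish_c (a point): closed round culture dish, 60 mm in diameter and 15 mm high, straight-sided, flat top and bottom, holding red medium that shows through its clear lid; 25 to 50 g, loose. The point is its centre, 7.5 mm above its underside; z up
- yellow_dish_c (a point): closed round culture dish, 60 mm in diameter and 15 mm high, straight-sided, flat top and bottom, holding yellow medium that shows through its clear lid; 25 to 50 g, loose. The point is its centre, 7.5 mm above its underside; z up
- green_dish_c (a point): closed round culture dish, 60 mm in diameter and 15 mm high, straight-sided, flat top and bottom, holding green medium that shows through its clear lid; 25 to 50 g, loose. The point is its centre, 7.5 mm above its underside; z up
- blue_dish_c (a point): closed round culture dish, 60 mm in diameter and 15 mm high, straight-sided, flat top and bottom, holding blue medium that shows through its clear lid; 25 to 50 g, loose. The point is its centre, 7.5 mm above its underside; z up
- cover_c (a point): stack cover, loose, 100 to 200 g: a dark steel disc 64 mm in diameter and 8 mm thick with an upright black round knob on its middle, 20 mm in diameter and 22 mm high (30 mm high in all). The point is on its axis, 15 mm above its underside, so 7 mm above the disc's upper face; z up
- square_top (a point): silvery square metal stand, 86 x 86 mm and 12 mm high, flat, fixed to the bench. The point is the middle of its upper face, 12 mm above the bench; z up, x and y along its sides
- orange_top (a point): orange round plastic stand, 86 mm in diameter and 12 mm high, flat, fixed to the bench. The point is the middle of its upper face, 12 mm above the bench; z up
- white_dish_c (a point): closed round culture dish, 60 mm in diameter and 15 mm high, straight-sided, flat top and bottom, holding off-white medium that shows through its clear lid; 25 to 50 g, loose. The point is its centre, 7.5 mm above its underside; z up. Not part of the job: it stays where it is
- bottle_c (a point): round lab bottle with pale contents and a blue cap, 56 mm in diameter and 100 mm high, loose. Not part of the job: it stays where it is. The point is on its axis, 50 mm above the bench; z up
- beaker_c (a point): small empty violet plastic beaker, open at the top, 42 mm in diameter at the rim and 60 mm high, loose. Not part of the job: it stays where it is. The point is on its axis, 30 mm above the bench; z up
Things that resemble listed ones, but are neither listed nor needed, are in the scene too. Of the things that look like the part that bears cover_c, take the one that is farthest to the robot's right at the start.

How it is judged:
By the outcome, as a careful person would: the job done as asked, in the order asked, and still so for the second after the job is handed in, with the robot touching nothing.
It also fails if it takes over 136 s, if anything falls off the work surface, if the arm or the gripper's body presses on something with over 40 N, if the wrist force passes 120 N, or if a joint passes its speed limit or range.

## Working session

There is one attempt and no reset: what is moved stays moved. The work goes in short steps, Python scripts to look and compute and a tool call to move; the robot and the scene stay as the last step left them, time stands still between calls to the robot, and variables do not carry over. Pictures are saved under pics/ and viewed, at most 15 in all, crops included, and the job is handed in when it is done.

Besides the shell and the picture viewer there is one more tool, called after ">>>" in YAML: its name, and indented under it one key for each argument. step_arm: Moves the arm, as the interface text tells. Its arguments: {"type":"object","properties":{"motion":{"type":"array","items":{"type":"array","items":{"type":"number"}}},"force":{"type":"number"}},"required":["motion"]}

```bash
ls; mkdir -p pics; python3 - <<'E'
from workcell import bot
import cv2,numpy as np
s=bot.read_state();print(s)
for n in("scene","top"):
    im,d=bot.read_camera(n);cv2.imwrite(f"pics/{n}0.png",im[:,:,::-1]);np.save(f"{n}0.npy",d);np.save(f"{n}0im.npy",im)
    print(bot.calibration(n))
print(bot.calibration("wrist"))
E
```

```text
pics
{'time': 0.0, 'q': array([ 1.10409060e+00,  2.64722088e-01,  1.60537187e+00,  2.96978275e-05,
        1.27371191e+00, -3.68867373e-02]), 'joint_vel': array([-0.00074303,  0.00084815, -0.00011844, -0.00079255, -0.00047154,
       -0.0004204 ]), 'joint_torque': array([-5.84941481e-04, -5.15115058e+01, -3.67309105e+01,  1.19549309e-04,
        1.29284133e-02,  3.06501022e-06]), 'tool_pos': array([0.28093129, 0.61295491, 0.22998412]), 'tcp_rot': array([-0.66986248, -3.06875225,  0.00335516]), 'wrist_force': array([ 0.72671962, -0.17798969, -0.92591879]), 'torque': array([-0.06068029, -0.03301539, -0.04429651]), 'grip_force': 0.0, 'width': 0.9983609155617217}
{'mtx': array([[622.00564657,   0.        , 318.56304458],
       [  0.        , 622.00564657, 234.19827506],
       [  0.        ,   0.        ,   1.        ]]), 'origin': array([1.30451535, 0.15725678, 1.29243664]), 'orientation': array([0.42623048, 0.51246723, 1.73734539])}
{'mtx': array([[473.21299153,   0.        , 320.60179016],
       [  0.        , 473.21299153, 240.36561331],
       [  0.        ,   0.        ,   1.        ]]), 'origin': array([ 0.33386034, -0.01284225,  1.28571776]), 'orientation': array([ 0.13704699, -0.08834649, -1.59733693])}
{'mtx': array([[347.76774947,   0.        , 328.28871099],
       [  0.        , 347.76774947, 236.37226925],
       [  0.        ,   0.        ,   1.        ]]), 'T_tool_cam': array([[-9.35494797e-04,  9.57256765e-01,  2.89237983e-01,
         7.44922129e-02],
       [ 9.99999450e-01,  1.03237996e-03, -1.82404867e-04,
         1.89092277e-04],
       [-4.73211789e-04,  2.89237653e-01, -9.57257205e-01,
        -1.42562829e-01],
       [ 0.00000000e+00,  0.00000000e+00,  0.00000000e+00,
         1.00000000e+00]])}
```

View pics/scene0.png

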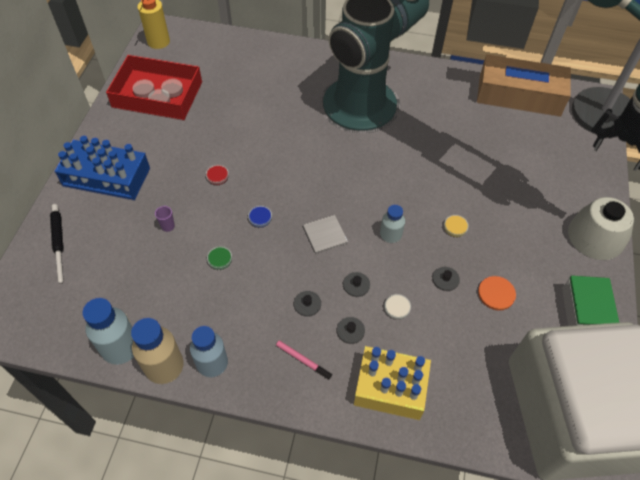

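View pics/top0.png

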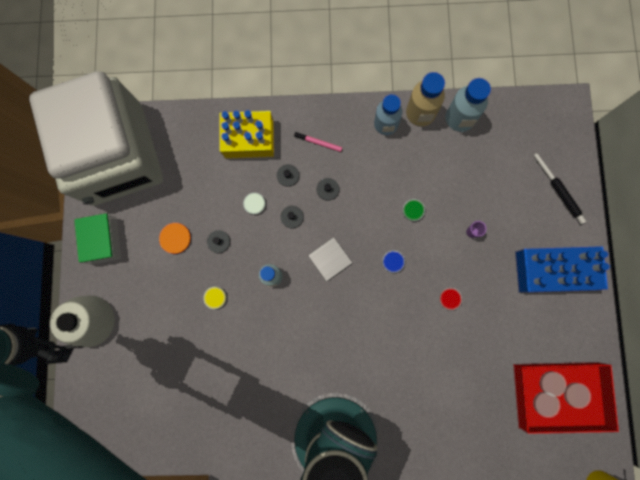

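The top view, where the robot's right is image right, shows:
- **Dishes:** red (450,299), blue (393,261), green (414,210), yellow (215,298), white (254,203).
- **Stands and obstacles:** square (330,259), orange (174,238), bottle (268,275), beaker (477,230).
- **Cover candidates:** (288,175), (328,188), (292,216) and (219,241). The one farthest to the robot's right is (328,188), which is (307,303) in the scene view.
- **Lookalikes to ignore:** the large bottles at the table edge and the pale dishes in the red box.

```bash
cat > h.py <<'E'
from workcell import bot
import cv2,numpy as np
from scipy.spatial.transform import Rotation as R
def cam(name,s=None):
    c=bot.calibration(name)
    if name!="wrist": return c["mtx"],R.from_rotvec(c["orientation"]).as_matrix(),c["origin"]
    Rt=R.from_rotvec(s["tcp_rot"]).as_matrix();T=c["T_tool_cam"]
    return c["mtx"],Rt@T[:3,:3],Rt@T[:3,3]+s["tool_pos"]
def onplane(C,u,v,z):
    K,Rc,o=C
    d=Rc@np.array([(u-K[0,2])/K[0,0],-(v-K[1,2])/K[1,1],-1.])
    return o+d*(z-o[2])/d[2]
def proj(C,p):
    K,Rc,o=C
    q=Rc.T@(np.asarray(p)-o);return K[0,0]*q[0]/-q[2]+K[0,2],K[1,1]*-q[1]/-q[2]+K[1,2]
def delta(s,target):  # cm in tool axes
    return R.from_rotvec(s["tcp_rot"]).as_matrix().T@(np.asarray(target)-s["tool_pos"])*100
def snap(tag):
    s=bot.read_state();im,d=bot.read_camera("wrist")
    cv2.imwrite(f"pics/{tag}.png",im[:,:,::-1]);np.savez(f"{tag}.npz",im=im,d=d)
    return s,im,d
E
python3 - <<'E'
from h import *
im=np.load("top0im.npy");d=np.load("top0.npy");C=cam("top")
s=bot.read_state();print("tool x,y",R.from_rotvec(s["tcp_rot"]).as_matrix()[:,:2].T.round(3))
for n,u,v,z in [("red",450,299,.015),("blue",393,261,.015),("green",414,210,.015),("yellow",215,298,.015),("white",254,203,.015),("square",330,259,.012),("orange",174,238,.012),("bottle",268,275,.1),("beaker",477,230,.06),("A",288,175,.03),("B",328,188,.03),("C",292,216,.03),("D",219,241,.03)]:
    zz=C[2][2]-d[v,u]
    p=onplane(C,u,v,z);print(n,p.round(3),"z~%.3f"%zz, "scene px",np.round(proj(cam("scene"),p)))
cv2.imwrite("pics/covers.png",cv2.resize(im[130:290,200:440][:,:,::-1],None,fx=3,fy=3,interpolation=cv2.INTER_CUBIC))
E
```

```text
tool x,y [[-0.909  0.417  0.   ]
 [ 0.417  0.909 -0.002]]
red [ 0.35  -0.314  0.015] z~0.035 scene px [218. 172.]
blue [ 0.455 -0.169  0.015] z~0.017 scene px [260. 214.]
green [ 0.593 -0.233  0.015] z~-0.004 scene px [219. 255.]
yellow [0.37  0.312 0.015] z~0.015 scene px [455. 223.]
white [0.627 0.205 0.015] z~-0.021 scene px [397. 304.]
square [0.466 0.    0.012] z~0.008 scene px [325. 231.]
orange [0.537 0.427 0.012] z~-0.019 scene px [497. 290.]
bottle [0.421 0.156 0.1  ] z~0.095 scene px [394. 208.]
beaker [ 0.525 -0.384  0.06 ] z~0.000 scene px [165. 210.]
A [0.699 0.108 0.03 ] z~-0.011 scene px [350. 321.]
B [ 0.659 -0.001  0.03 ] z~-0.007 scene px [307. 295.]
C [0.584 0.099 0.03 ] z~0.003 scene px [356. 276.]
D [0.522 0.298 0.03 ] z~0.005 scene px [444. 270.]
```

View pics/covers.png

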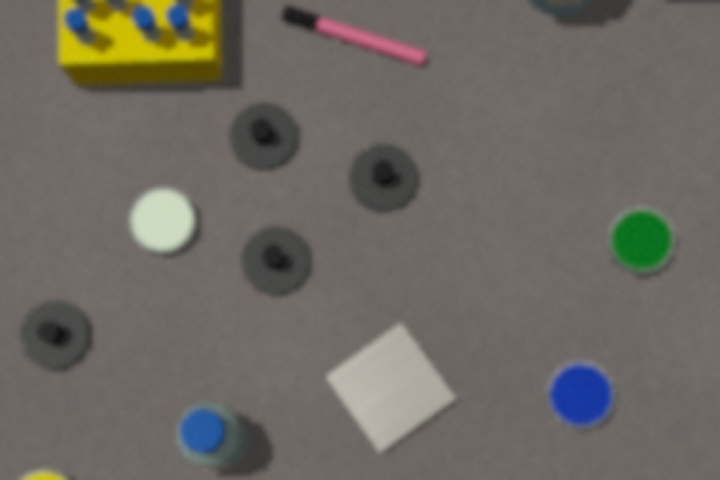

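The four dark covers have their knobs at top pixels (288,175), (328,188), (292,216) and (219,241). The crop shows the rightmost is (328,188), at world (0.659, 0.00), so that is the one to take. I'll start with a close look at the square stand.

>>> step_arm:
  motion:
    - [8.5,-42.4,-48,8,65.3]
    - [8.5,-42.4,-48,8,65.3]
    - [8.5,-42.4,-48,8,65.3]
    - [8.5,-42.4,-48,8,65.3]
    - [8.5,-42.4,-48,8,65.3]
    - [8.5,-42.4,-48,8,65.3]
    - [8.5,-42.4,-48,8,65.3]
    - [8.5,-42.4,-48,8,65.3]
    - [8.5,-42.4,-48,8,65.3]
    - [8.5,-42.4,-48,8,65.3]
    - [8.5,-42.4,-48,8,65.3]
    - [8.5,-42.4,-48,8,65.3]
    - [8.5,-42.4,-48,8,65.3]
    - [8.5,-42.4,-48,8,65.3]
    - [8.5,-42.4,-48,8,65.3]
    - [8.5,-42.4,-48,8,65.3]
    - [8.5,-42.4,-48,8,65.3]
  force: 20

```text
time: 1.8
tool_pos: [0.4664, 0.0018, 0.1513]
tcp_rot: [-2.218, -2.225, -0.0]
wrist_force: [0.4, -0.1, -0.3]
width: 0.998
grip_force: 0.0
```

```bash
python3 - <<'E'
from h import *
s,im,d=snap("sq")
print(s["time"],s["tool_pos"].round(4),R.from_rotvec(s["tcp_rot"]).as_matrix().round(3).tolist(),s["q"].round(2))
C=cam("wrist",s);print(proj(C,[.466,0,.012]),d[240,320])
hsv=cv2.cvtColor(im,cv2.COLOR_RGB2HSV)
m=((hsv[:,:,2]>150)&(hsv[:,:,1]<50)).astype(np.uint8)
n,l,st,ce=cv2.connectedComponentsWithStats(m)
for i in range(1,n):
    if st[i,4]>500: print(st[i],ce[i])
E
```

```text
1.8 [0.4664 0.0018 0.1513] [[-0.003, 1.0, -0.0], [1.0, 0.003, 0.0], [0.0, -0.0, -1.0]] [-0.05 -0.07  2.12  0.    1.09 -0.05]
(np.float64(328.61791948135345), np.float64(226.2104738065289)) 0.2951423
[ 263  155  137  130 9734] [331.4786316  221.88740497]
```

View pics/sq.png

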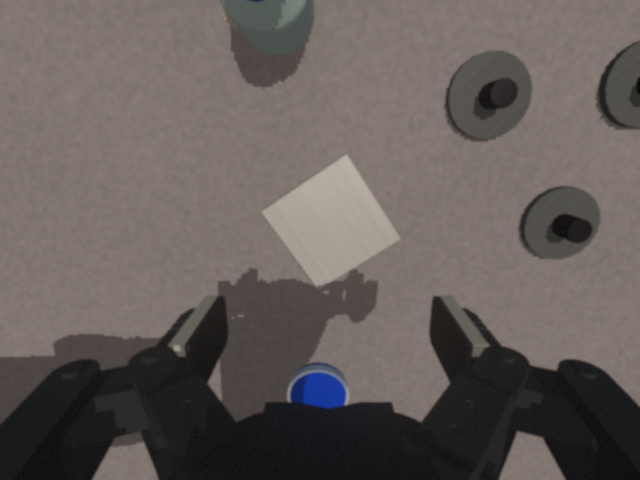

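The stand's corners are at about (346,155), (262,212), (399,239) and (318,287). The covers are at (490,95), (560,222) and (620,85), and blue is at (320,385).

```bash
cat >> h.py <<'E'
HUE=dict(red=[(0,8),(172,180)],yellow=[(18,35)],green=[(45,80)],blue=[(108,130)],orange=[(5,17)])
def blob(im,col):
    h=cv2.cvtColor(im,cv2.COLOR_RGB2HSV);m=np.zeros(im.shape[:2],np.uint8)
    if col=="metal": m=((h[:,:,2]>150)&(h[:,:,1]<50)).astype(np.uint8)
    else:
        for a,b in HUE[col]: m|=((h[:,:,0]>=a)&(h[:,:,0]<=b)&(h[:,:,1]>120)&(h[:,:,2]>60)).astype(np.uint8)
    cs,_=cv2.findContours(m,cv2.RETR_EXTERNAL,cv2.CHAIN_APPROX_NONE)
    return max(cs,key=cv2.contourArea)[:,0,:]
def plane_pts(C,c,z): return np.array([onplane(C,u,v,z)[:2] for u,v in c],np.float32)
E
python3 - <<'E'
from h import *
f=np.load("sq.npz");s=bot.read_state();C=cam("wrist",s)
r=cv2.minAreaRect(plane_pts(C,blob(f["im"],"metal"),.012));print(r)
print(np.mean([onplane(C,*p,.012) for p in[(346,155),(262,212),(399,239),(318,287)]],axis=0))
c=blob(f["im"],"blue");print(cv2.minEnclosingCircle(c))
print("cover B knob",onplane(C,577,230,.03),onplane(C,560,222,.008))
sq=np.array(r[0])
# nadir view goal over red
print(delta(s,[.35,-.314-.07,.13]))
E
```

```text
((0.46856147050857544, 0.001192346215248108), (0.08424390107393265, 0.08427296578884125), 33.89318084716797)
[0.468309   0.00092878 0.012     ]
((317.9444580078125, 395.5), 27.1708984375)
cover B knob [0.66203962 0.00219416 0.03      ] [0.66253163 0.00307662 0.008     ]
[-38.54979998 -11.78025889   2.12558415]
```

>>> step_arm:
  motion:
    - [8.5,-38.5,-11.7,2,0]
    - [8.5,-38.5,-11.7,2,0]
    - [8.5,-38.5,-11.7,2,0]
    - [8.5,-38.5,-11.7,2,0]
    - [8.5,-38.5,-11.7,2,0]
    - [8.5,-38.5,-11.7,2,0]
    - [8.5,-38.5,-11.7,2,0]
    - [8.5,-38.5,-11.7,2,0]
    - [8.5,-38.5,-11.7,2,0]
    - [8.5,-38.5,-11.7,2,0]
    - [8.5,-38.5,-11.7,2,0]

```text
time: 2.95
tool_pos: [0.3507, -0.383, 0.1311]
tcp_rot: [-2.218, -2.224, -0.001]
wrist_force: [0.2, 0.2, -0.3]
width: 0.998
grip_force: 0.0
```

```bash
cat >> h.py <<'E'
def dish(tag,col,z=.012,Z=None):
    s,im,d=snap(tag);C=cam("wrist",s);c=blob(im,col)
    (u,v),rp=cv2.minEnclosingCircle(c)
    el=cv2.fitEllipse(plane_pts(C,c,z));print(col,"px",round(u),round(v),"ellipse",np.round(el,4) if 0 else el)
    p=np.array(el[0]);print("t",s["time"],"tool",s["tool_pos"].round(4))
    if Z is not None: print("delta cm",delta(s,[p[0],p[1],Z]).round(2))
    return s,im,p
E
python3 - <<'E'
from h import *
dish("red","red",Z=.1)
E
```

```text
red px 67 348 ellipse ((0.11876533925533295, -0.4859585165977478), (0.0519435741007328, 0.15309837460517883), 94.68978118896484)
t 2.95 tool [ 0.3507 -0.383   0.1311]
delta cm [-10.24 -23.22   3.1 ]
```

View pics/red.png

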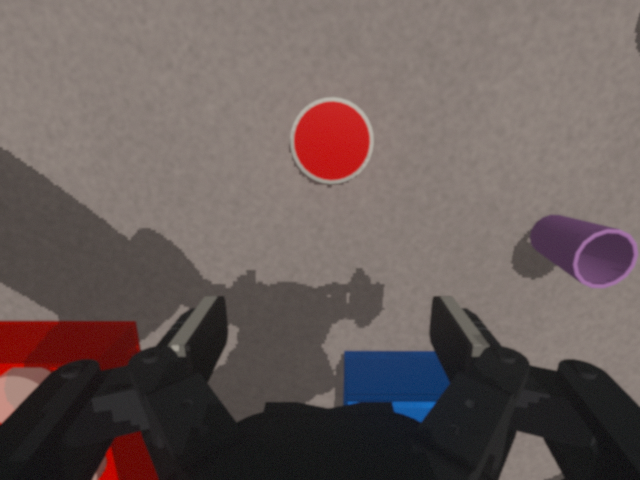

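Red is directly under the camera at (332,141). The red box confused the mask, so I'll restrict it to the upper rows.

```bash
sed -i 's|    cs,_=cv2.find|    m[290:]=0\n    cs,_=cv2.find|' h.py; python3 - <<'E'
from h import *
dish("red2","red",Z=0.)
E
```

```text
red px 331 141 ellipse ((0.35207486152648926, -0.3157680332660675), (0.05403122305870056, 0.05412852391600609), 52.761985778808594)
t 3.0 tool [ 0.3508 -0.3827  0.1311]
delta cm [ 6.68  0.15 13.12]
```

>>> step_arm:
  motion:
    - [8.5,6.7,0.15,5,0]
    - [8.5,6.7,0.15,8,0]
    - [8.5,6.7,0.15,10,0]
    - [8.5,6.7,0.15,11,0]
    - [8.5,6.7,0.15,12,0]
    - [8.5,6.7,0.15,12,0]
    - [8.5,6.7,0.15,12,0]

```text
time: 3.75
tool_pos: [0.3527, -0.3188, 0.0125]
tcp_rot: [2.218, 2.221, -0.0]
wrist_force: [-0.7, -0.0, 0.6]
width: 0.995
grip_force: 0.0
```

>>> step_arm:
  motion:
    - [8.5,0,0,0,0]
    - [8.5,0,0,0,0]
    - [8.5,0,0,0,0]

```text
time: 4.05
tool_pos: [0.352, -0.3182, 0.012]
tcp_rot: [2.219, 2.221, -0.0]
wrist_force: [-0.3, 0.1, -0.0]
width: 0.993
grip_force: 0.0
```

>>> step_arm:
  motion:
    - [8.5,0.24,0,0.4,0]
    - [8.5,0.24,0,0.8,0]
    - [8.5,0.24,0,1.1,0]
    - [8.5,0.24,0,1.1,0]
    - [8.5,0.24,0,1.1,0]

```text
time: 4.55
tool_pos: [0.3515, -0.315, -0.0]
tcp_rot: [-2.219, -2.223, 0.0]
wrist_force: [-0.3, 0.1, -0.3]
width: 0.999
grip_force: 0.0
```

>>> step_arm:
  motion:
    - [7,-0.07,0.05,0,0]
    - [6.2,-0.07,0.05,0,0]
    - [5.9,-0.07,0.05,0,0]
    - [5.6,-0.07,0.05,0,0]
    - [5.5,-0.07,0.05,0,0]
    - [5.5,-0.07,0.05,0,0]
    - [5.5,-0.07,0.05,0,0]
  force: 25

```text
time: 5.25
tool_pos: [0.3524, -0.3161, 0.0008]
tcp_rot: [2.22, 2.222, -0.0]
wrist_force: [-0.9, 0.5, 5.1]
width: 0.687
grip_force: 26.3
```

>>> step_arm:
  motion:
    - [5.5,-0.07,0.05,-1,0]
    - [5.5,-0.07,0.05,-3,0]
    - [5.5,-0.07,0.05,-7,0]
    - [5.5,3,1,-9,0]
    - [5.5,7,2.5,-9,0]
    - [5.5,12,4.3,-9,0]
    - [5.5,17,6.1,-9,0]
    - [5.5,22,8,-9,0]
    - [5.5,26,9.5,-9,0]
    - [5.5,29,10.6,-9,0]
    - [5.5,31,11.3,-9,0]
    - [5.5,31.7,11.6,-9,0]
    - [5.5,31.7,11.6,-9,0]
    - [5.5,31.7,11.6,-9,0]
    - [5.5,31.7,11.6,-9,0]

```text
time: 6.75
tool_pos: [0.4672, 0.0002, 0.0902]
tcp_rot: [-2.221, -2.221, 0.001]
wrist_force: [-0.4, -0.0, -0.0]
width: 0.686
grip_force: 27.2
```

```bash
python3 - <<'E'
from h import *
s,im,d=snap("redheld")
print(s["time"],s["tool_pos"].round(4),s["width"],s["wrist_force"],R.from_rotvec(s["tcp_rot"]).as_matrix().round(3).tolist())
print(delta(s,[.4686,.0012,.012]))
E
```

```text
6.75 [4.672e-01 2.000e-04 9.020e-02] 0.6862338574948476 [-0.42811496 -0.00214977 -0.00728783] [[0.0, 1.0, -0.0], [1.0, -0.0, -0.0], [-0.0, -0.0, -1.0]]
[0.09927275 0.14275827 7.81696404]
```

View pics/redheld.png

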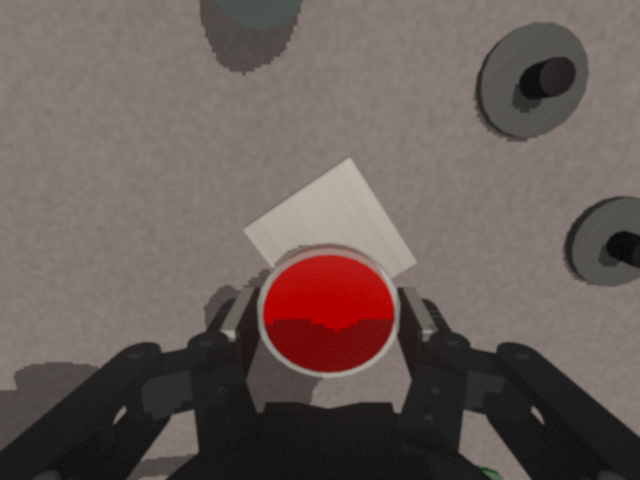

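Red is held level, centred at about (329,311), with the stand behind it at (330,220).

```bash
python3 - <<'E'
from h import *
f=np.load("redheld.npz");s=bot.read_state();C=cam("wrist",s)
p=np.mean([onplane(C,u,v,.1047) for u,v in[(258,312),(400,312),(329,376),(329,245)]],axis=0)
print("held centre minus tool",(p-s["tool_pos"]).round(4),[onplane(C,u,v,.1047).round(4) for u,v in[(258,312),(400,312),(329,376),(329,245)]])
# stand visible corners check
print(np.mean([onplane(C,u,v,.012) for u,v in[(244,230),(415,261)]],axis=0))
E
```

```text
held centre minus tool [-0.0006  0.0024  0.0145] [array([0.4375, 0.0032, 0.1047]), array([0.4959, 0.0031, 0.1047]), array([ 0.4667, -0.0281,  0.1047]), array([0.4667, 0.0322, 0.1047])]
[0.46812152 0.00125283 0.012     ]
```

>>> step_arm:
  motion:
    - [5.5,0.05,0.14,3,0]
    - [5.5,0.05,0.14,5.5,0]
    - [5.5,0.05,0.14,6.5,0]
    - [5.5,0.05,0.14,7.2,0]
    - [5.5,0.05,0.14,7.4,0]
    - [5.5,0.05,0.14,7.5,0]
    - [5.5,0.05,0.14,7.5,0]
    - [5.5,0.05,0.14,7.5,0]

```text
time: 7.6
tool_pos: [0.4699, 0.0018, 0.0161]
tcp_rot: [2.219, 2.222, 0.002]
wrist_force: [0.0, 0.2, -0.1]
width: 0.682
grip_force: 27.2
```

>>> step_arm:
  motion:
    - [5.5,-0.05,-0.07,0.15,0]
    - [5.5,-0.05,-0.07,0.25,0]
    - [5.5,-0.05,-0.07,0.3,0]
    - [5.5,-0.05,-0.07,0.3,0]

```text
time: 8.0
tool_pos: [0.4685, 0.0013, 0.0128]
tcp_rot: [-2.22, -2.223, 0.0]
wrist_force: [-1.9, -0.1, 5.0]
width: 0.682
grip_force: 27.8
```

>>> step_arm:
  motion:
    - [6.2,0,0,0,0]
    - [6.8,0,0,0,0]
    - [7.6,0,0,0,0]
    - [8.5,0,0,0,0]
    - [8.5,0,0,-1,0]
    - [8.5,0,0,-3,0]
    - [8.5,-3,0,-7,0]
    - [8.5,-7,0,-12,0]
    - [8.5,-7,0,-12,0]
    - [8.5,-7,0,-12,0]
    - [8.5,-7,0,-12,0]

```text
time: 9.1
tool_pos: [0.4677, -0.0683, 0.1316]
tcp_rot: [-2.22, -2.221, 0.0]
wrist_force: [-0.4, 0.1, -0.2]
width: 0.995
grip_force: 0.0
```

```bash
python3 - <<'E'
from h import *
s,im,p=dish("redplaced","red",z=.024)
C=cam("wrist",s)
print(p, cv2.minAreaRect(plane_pts(C,blob(im,"metal"),.012)))
print("yellow nadir",delta(s,[.37,.312-.07,.13]))
E
```

```text
red px 329 137 ellipse ((0.4675622284412384, 0.0017099789110943675), (0.053877849131822586, 0.05396107956767082), 9.808382987976074)
t 9.1 tool [ 0.4677 -0.0683  0.1316]
[0.46756223 0.00170998] ((0.46811872720718384, 0.0012313425540924072), (0.0842118114233017, 0.08431215584278107), 33.91334915161133)
yellow nadir [31.0319518 -9.7568136  0.1898246]
```

View pics/redplaced.png

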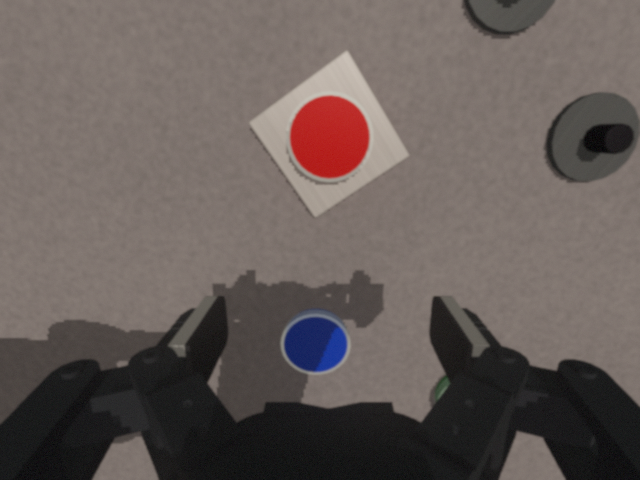

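Red at (329,137) is within about 1 mm of the stand's centre. Yellow is next.

>>> step_arm:
  motion:
    - [8.5,2,-1,-3,0]
    - [8.5,6,-2,-3,0]
    - [8.5,11,-3.6,-3,0]
    - [8.5,16,-5,-3,0]
    - [8.5,21,-6.6,-3,0]
    - [8.5,26,-8.2,-3,0]
    - [8.5,31,-9.8,-1,0]
    - [8.5,31,-9.8,0,0]
    - [8.5,31,-9.8,0,0]
    - [8.5,31,-9.8,0,0]

```text
time: 10.15
tool_pos: [0.3682, 0.2408, 0.1304]
tcp_rot: [-2.217, -2.225, 0.007]
wrist_force: [-0.5, -0.7, 0.8]
width: 0.996
grip_force: 0.0
```

```bash
python3 - <<'E'
from h import *
dish("yellow","yellow",Z=0.012)
E
```

```text
yellow px 338 130 ellipse ((0.37294211983680725, 0.3145374059677124), (0.05465905740857124, 0.05468476191163063), 177.83267211914062)
t 10.15 tool [0.3682 0.2408 0.1304]
delta cm [ 7.4   0.55 11.82]
```

```bash
python3 - <<'E'
from h import *
for i in range(3): bot.read_camera("wrist")
dish("yellow2","yellow",Z=0.012)
E
```

```text
yellow px 332 130 ellipse ((0.37255123257637024, 0.31456661224365234), (0.05458672344684601, 0.054722946137189865), 145.89144897460938)
t 10.35 tool [0.3707 0.2404 0.1326]
delta cm [ 7.41  0.18 12.06]
```

>>> step_arm:
  motion:
    - [8.5,4,0.2,3,0]
    - [8.5,7.4,0.2,6,0]
    - [8.5,7.4,0.2,9,0]
    - [8.5,7.4,0.2,11,0]
    - [8.5,7.4,0.2,12,0]
    - [8.5,7.4,0.2,12,0]
    - [8.5,7.4,0.2,12,0]
    - [8.5,7.4,0.2,12,0]
    - [8.5,7.4,0.2,12,0]

```text
time: 11.3
tool_pos: [0.3731, 0.3158, 0.0137]
tcp_rot: [2.22, 2.222, 0.004]
wrist_force: [-0.5, 0.7, 0.6]
width: 0.993
grip_force: 0.0
```

>>> step_arm:
  motion:
    - [8.5,-0.1,-0.03,0.5,0]
    - [8.5,-0.1,-0.03,0.9,0]
    - [8.5,-0.1,-0.03,1.2,0]
    - [8.5,-0.1,-0.03,1.3,0]
    - [8.5,-0.1,-0.03,1.3,0]
    - [8.5,-0.1,-0.03,1.3,0]

```text
time: 11.9
tool_pos: [0.3717, 0.3142, -0.0008]
tcp_rot: [-2.22, -2.223, 0.0]
wrist_force: [0.5, -0.3, 0.2]
width: 0.996
grip_force: 0.0
```

>>> step_arm:
  motion:
    - [7,0.03,0.07,-0.1,0]
    - [6.2,0.03,0.07,-0.1,0]
    - [5.9,0.03,0.07,-0.1,0]
    - [5.6,0.03,0.07,-0.1,0]
    - [5.5,0.03,0.07,-0.1,0]
    - [5.5,0.03,0.07,-0.1,0]
    - [5.5,0.03,0.07,-0.1,0]
  force: 25

```text
time: 12.6
tool_pos: [0.3727, 0.3147, 0.0009]
tcp_rot: [2.22, 2.223, 0.001]
wrist_force: [-1.0, -0.9, 4.7]
width: 0.687
grip_force: 26.1
```

>>> step_arm:
  motion:
    - [5.5,0,0,-1,0]
    - [5.5,0,0,-4,0]
    - [5.5,0,0,-8,0]
    - [5.5,0,0,-13,0]
    - [5.5,-2,0.6,-16,0]
    - [5.5,-6,1.8,-17,0]
    - [5.5,-11,3.3,-17,0]
    - [5.5,-16,4.9,-17,0]
    - [5.5,-21,6.4,-17,0]
    - [5.5,-26,8,-15,0]
    - [5.5,-30,9.2,-11,0]
    - [5.5,-31.3,9.5,-7,0]
    - [5.5,-31.3,9.5,-6,0]
    - [5.5,-31.3,9.5,-6,0]
    - [5.5,-31.3,9.5,-6,0]
    - [5.5,-31.3,9.5,-6,0]

```text
time: 14.2
tool_pos: [0.4692, 0.0021, 0.0621]
tcp_rot: [2.218, 2.222, 0.003]
wrist_force: [-0.3, -0.4, 0.4]
width: 0.689
grip_force: 27.2
```

>>> step_arm:
  motion:
    - [5.5,0,0,0,0]
    - [5.5,0,0,0,0]

```text
time: 14.4
tool_pos: [0.4689, 0.0021, 0.0617]
tcp_rot: [2.217, 2.223, 0.003]
wrist_force: [0.3, 0.0, -0.2]
width: 0.685
grip_force: 27.2
```

>>> step_arm:
  motion:
    - [5.5,-0.06,-0.1,1,0]
    - [5.5,-0.06,-0.1,2,0]
    - [5.5,-0.06,-0.1,2.6,0]
    - [5.5,-0.06,-0.1,3,0]
    - [5.5,-0.06,-0.1,3,0]
    - [5.5,-0.06,-0.1,3,0]
    - [5.5,-0.06,-0.1,3,0]

```text
time: 15.1
tool_pos: [0.4671, 0.0009, 0.0305]
tcp_rot: [2.22, 2.223, 0.0]
wrist_force: [-0.3, -0.1, -0.9]
width: 0.685
grip_force: 27.2
```

>>> step_arm:
  motion:
    - [5.5,0.03,0.05,0.1,0]
    - [5.5,0.03,0.05,0.2,0]
    - [5.5,0.03,0.05,0.25,0]
    - [5.5,0.03,0.05,0.25,0]
    - [5.5,0.03,0.05,0.25,0]

```text
time: 15.6
tool_pos: [0.4674, 0.0013, 0.0279]
tcp_rot: [2.22, 2.223, 0.0]
wrist_force: [0.7, 0.4, 0.9]
width: 0.689
grip_force: 27.4
```

>>> step_arm:
  motion:
    - [5.5,0,0,0.05,0]
    - [5.5,0,0,0.1,0]
    - [5.5,0,0,0.1,0]

```text
time: 15.9
tool_pos: [0.4675, 0.0013, 0.0279]
tcp_rot: [-2.22, -2.223, 0.0]
wrist_force: [-3.9, 0.1, 9.7]
width: 0.687
grip_force: 28.2
```

>>> step_arm:
  motion:
    - [5.5,0,0,-0.05,0]
    - [6.2,0,0,-0.05,0]
    - [6.8,0,0,-0.05,0]
    - [7.6,0,0,-0.05,0]
    - [8.5,0,0,-0.05,0]
    - [8.5,0,0,-1,0]
    - [8.5,0,0,-3,0]
    - [8.5,-3,0,-7,0]
    - [8.5,-7,0,-11,0]
    - [8.5,-7,0,-11,0]
    - [8.5,-7,0,-11,0]
    - [8.5,-7,0,-11,0]
    - [8.5,-7,0,-11,0]

```text
time: 17.2
tool_pos: [0.4658, -0.0677, 0.1349]
tcp_rot: [-2.217, -2.221, 0.003]
wrist_force: [0.8, 0.1, -0.6]
width: 0.996
grip_force: 0.0
```

```bash
python3 - <<'E'
from h import *
s,im,p=dish("yplaced","yellow",z=.039)
C=cam("wrist",s)
print(p, cv2.minAreaRect(plane_pts(C,blob(im,"metal"),.012)))
print("green nadir",delta(s,[.593,-.233-.07,.13]))
cv2.imwrite("pics/yp_crop.png",cv2.resize(im[20:270,180:480][:,:,::-1],None,fx=2,fy=2))
E
```

```text
yellow px 332 139 ellipse ((0.46666061878204346, 0.0010572560131549835), (0.054386287927627563, 0.05457204952836037), 165.8964080810547)
t 17.2 tool [ 0.4658 -0.0677  0.1349]
[0.46666062 0.00105726] ((0.4683089554309845, 0.0011076629161834717), (0.0841735303401947, 0.0840781033039093), 33.79755783081055)
green nadir [-23.56140956  12.67382228   0.42435505]
```

View pics/yp_crop.png

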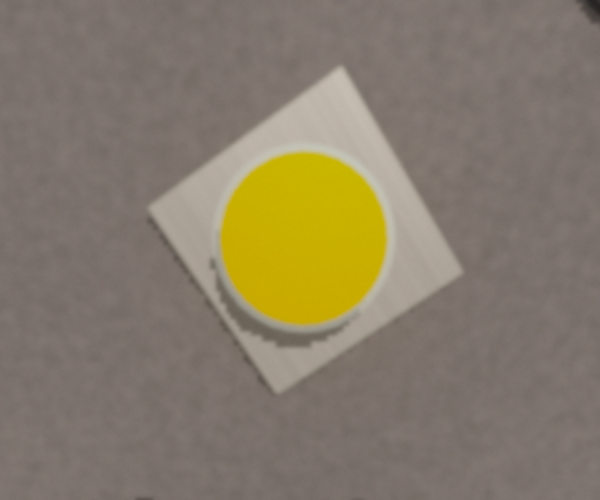

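Yellow sits concentric over red within about 1 mm, and the yellow rim hides the red dish. Green is next.

>>> step_arm:
  motion:
    - [8.5,-23.5,12.7,0.3,0]
    - [8.5,-23.5,12.7,0.3,0]
    - [8.5,-23.5,12.7,0.3,0]
    - [8.5,-23.5,12.7,0.3,0]
    - [8.5,-23.5,12.7,0.3,0]
    - [8.5,-23.5,12.7,0.3,0]
    - [8.5,-23.5,12.7,0.3,0]
    - [8.5,-23.5,12.7,0.3,0]
    - [8.5,-23.5,12.7,0.3,0]
    - [8.5,-23.5,12.7,0.3,0]

```text
time: 18.25
tool_pos: [0.5941, -0.3018, 0.1334]
tcp_rot: [-2.217, -2.224, 0.0]
wrist_force: [0.2, -0.3, 0.0]
width: 0.997
grip_force: 0.0
```

```bash
python3 - <<'E'
from h import *
bot.read_camera("wrist")
dish("green","green",Z=0.012)
E
```

```text
green px 331 136 ellipse ((0.5955521464347839, -0.23182980716228485), (0.05299825593829155, 0.05335631221532822), 7.668350696563721)
t 18.3 tool [ 0.5943 -0.3021  0.1338]
delta cm [ 7.02  0.15 12.18]
```

>>> step_arm:
  motion:
    - [8.5,4,0.1,3,0]
    - [8.5,7,0.15,6,0]
    - [8.5,7,0.15,9,0]
    - [8.5,7,0.15,11,0]
    - [8.5,7,0.15,12,0]
    - [8.5,7,0.15,12,0]
    - [8.5,7,0.15,12,0]
    - [8.5,7,0.15,12,0]
    - [8.5,7,0.15,12,0]

```text
time: 19.25
tool_pos: [0.5973, -0.2342, 0.0154]
tcp_rot: [2.218, 2.221, 0.002]
wrist_force: [0.2, 0.4, 0.9]
width: 0.995
grip_force: 0.0
```

>>> step_arm:
  motion:
    - [8.5,0.24,-0.15,0.5,0]
    - [8.5,0.24,-0.15,1,0]
    - [8.5,0.24,-0.15,1.3,0]
    - [8.5,0.24,-0.15,1.45,0]
    - [8.5,0.24,-0.15,1.45,0]
    - [8.5,0.24,-0.15,1.45,0]
    - [8.5,0.24,-0.15,1.45,0]

```text
time: 19.95
tool_pos: [0.5948, -0.2312, -0.0006]
tcp_rot: [2.22, 2.223, 0.0]
wrist_force: [-0.5, -0.2, -0.4]
width: 0.998
grip_force: 0.0
```

>>> step_arm:
  motion:
    - [7,-0.06,0.07,-0.1,0]
    - [6.2,-0.06,0.07,-0.1,0]
    - [5.9,-0.06,0.07,-0.1,0]
    - [5.6,-0.06,0.07,-0.1,0]
    - [5.5,-0.06,0.07,-0.1,0]
    - [5.5,-0.06,0.07,-0.1,0]
    - [5.5,-0.06,0.07,-0.1,0]
  force: 25

```text
time: 20.65
tool_pos: [0.5958, -0.232, 0.001]
tcp_rot: [2.219, 2.222, 0.001]
wrist_force: [-1.2, 0.6, 5.3]
width: 0.691
grip_force: 26.6
```

>>> step_arm:
  motion:
    - [5.5,0,0,-1,0]
    - [5.5,0,0,-4,0]
    - [5.5,0,0,-8,0]
    - [5.5,2,-1.1,-10,0]
    - [5.5,6,-3.3,-11,0]
    - [5.5,10,-5.5,-11,0]
    - [5.5,14,-7.7,-11,0]
    - [5.5,18,-9.9,-11,0]
    - [5.5,21,-11.5,-10,0]
    - [5.5,23.3,-12.8,-8,0]
    - [5.5,23.3,-12.8,-7.5,0]
    - [5.5,23.3,-12.8,-7.5,0]
    - [5.5,23.3,-12.8,-7.5,0]
    - [5.5,23.3,-12.8,-7.5,0]
    - [5.5,23.3,-12.8,-7.5,0]

```text
time: 22.15
tool_pos: [0.4682, 0.0003, 0.0761]
tcp_rot: [2.221, 2.221, 0.001]
wrist_force: [0.8, 0.5, -0.2]
width: 0.69
grip_force: 27.1
```

>>> step_arm:
  motion:
    - [5.5,0.1,0,1,0]
    - [5.5,0.1,0,2,0]
    - [5.5,0.1,0,2.6,0]
    - [5.5,0.1,0,2.9,0]
    - [5.5,0.1,0,3,0]
    - [5.5,0.1,0,3,0]
    - [5.5,0.1,0,3,0]

```text
time: 22.85
tool_pos: [0.4673, 0.0021, 0.0455]
tcp_rot: [2.22, 2.223, 0.001]
wrist_force: [-0.5, -0.6, 0.7]
width: 0.686
grip_force: 27.1
```

>>> step_arm:
  motion:
    - [5.5,-0.05,0.07,0.1,0]
    - [5.5,-0.05,0.07,0.2,0]
    - [5.5,-0.05,0.07,0.27,0]
    - [5.5,-0.05,0.07,0.27,0]
    - [5.5,-0.05,0.07,0.27,0]

```text
time: 23.35
tool_pos: [0.4679, 0.0016, 0.043]
tcp_rot: [2.22, 2.223, 0.0]
wrist_force: [-1.1, -0.1, 3.5]
width: 0.689
grip_force: 27.5
```

Contact at 3.5 N, so I'll release.

>>> step_arm:
  motion:
    - [5.5,0,0,0.02,0]
    - [6.2,0,0,0,0]
    - [6.8,0,0,0,0]
    - [7.6,0,0,0,0]
    - [8.5,0,0,0,0]
    - [8.5,0,0,-1,0]
    - [8.5,0,0,-3,0]
    - [8.5,-3,0,-7,0]
    - [8.5,-7,0,-10,0]
    - [8.5,-7,0,-10,0]
    - [8.5,-7,0,-10,0]
    - [8.5,-7,0,-10,0]
    - [8.5,-7,0,-10,0]

```text
time: 24.65
tool_pos: [0.4664, -0.0673, 0.141]
tcp_rot: [-2.217, -2.222, 0.003]
wrist_force: [-1.0, -0.2, -0.6]
width: 0.996
grip_force: 0.0
```

```bash
python3 - <<'E'
from h import *
bot.read_camera("wrist")
s,im,p=dish("gplaced","green",z=.054)
C=cam("wrist",s)
print(p, cv2.minAreaRect(plane_pts(C,blob(im,"metal"),.012)))
print("cover nadir",delta(s,[.6622,.0025-.07,.15]))
cv2.imwrite("pics/gp_crop.png",cv2.resize(im[20:270,180:480][:,:,::-1],None,fx=2,fy=2))
E
```

```text
green px 331 138 ellipse ((0.4672984778881073, 0.0017413890454918146), (0.053177498281002045, 0.053356122225522995), 1.025210976600647)
t 24.7 tool [ 0.4665 -0.0673  0.141 ]
[0.46729848 0.00174139] ((0.4683447778224945, 0.00111476331949234), (0.08426637947559357, 0.08418561518192291), 33.73893356323242)
cover nadir [-0.07219898 19.56327297 -0.95536087]
```

View pics/gp_crop.png

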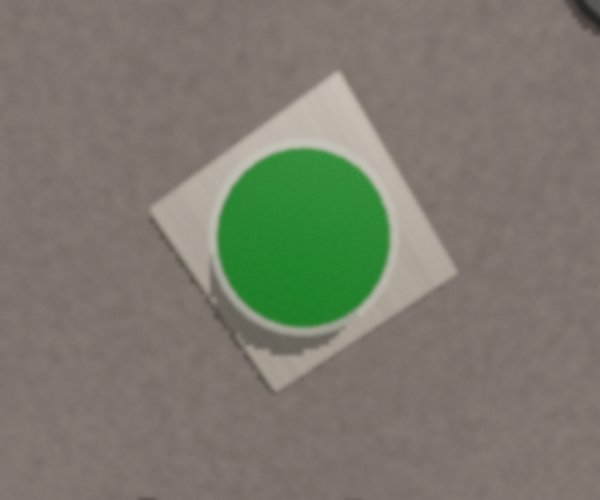

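Green is flush on the stack, with all three dishes within about 0.6 mm of their mean. The cover is next.

>>> step_arm:
  motion:
    - [8.5,0,19.5,-1,0]
    - [8.5,0,19.5,-1,0]
    - [8.5,0,19.5,-1,0]
    - [8.5,0,19.5,-1,0]
    - [8.5,0,19.5,-1,0]
    - [8.5,0,19.5,-1,0]
    - [8.5,0,19.5,-1,0]
    - [8.5,0,19.5,-1,0]

```text
time: 25.55
tool_pos: [0.6612, -0.0678, 0.1523]
tcp_rot: [-2.219, -2.222, 0.001]
wrist_force: [-0.4, 0.1, -1.0]
width: 0.998
grip_force: 0.0
```

```bash
python3 - <<'E'
from h import *
bot.read_camera("wrist")
s,im,d=snap("cover");C=cam("wrist",s);print(s["tool_pos"])
u,v=proj(C,[.6622,.0025,.008]);print(u,v)
g=cv2.cvtColor(im,cv2.COLOR_RGB2HSV)[:,:,2]
print("vals disc/knob/bench",g[int(v)+25,int(u)],g[int(v),int(u)],g[int(v)-80,int(u)])
cv2.imwrite("pics/cov_crop.png",cv2.resize(im[20:270,180:480][:,:,::-1],None,fx=2,fy=2))
E
```

```text
[ 0.66143313 -0.06798186  0.15268982]
330.17653316489236 136.3816457510386
vals disc/knob/bench 88 57 132
```

View pics/cov_crop.png

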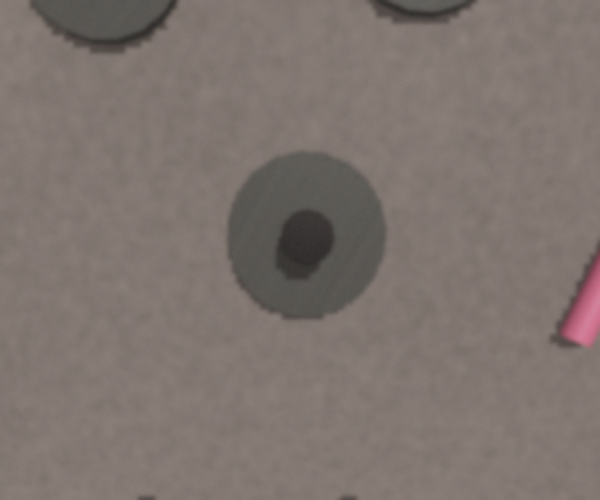

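The rightmost cover's disc is centred at about pixel (333,136.5), with its knob upright at (333,138).

```bash
python3 - <<'E'
from h import *
s=bot.read_state();C=cam("wrist",s)
print("disc",onplane(C,333.2,136.7,.008),"knob",onplane(C,333.2,138.3,.03))
p=np.mean([onplane(C,u,v,.008) for u,v in[(293.5,136),(373,136),(333,95.5),(333,178)]],axis=0);print(p)
print(delta(s,[p[0],p[1],.04]))
E
```

```text
disc [0.66493098 0.0021377  0.008     ] knob [0.66459953 0.0012916  0.03      ]
[0.6648754  0.00186781 0.008     ]
[ 6.99556799  0.32883452 11.29459156]
```

>>> step_arm:
  motion:
    - [8.5,4,0.2,4,0]
    - [8.5,7,0.33,8,0]
    - [8.5,7,0.33,10.5,0]
    - [8.5,7,0.33,11.3,0]
    - [8.5,7,0.33,11.3,0]
    - [8.5,7,0.33,11.3,0]
    - [8.5,7,0.33,11.3,0]
    - [8.5,7,0.33,11.3,0]

```text
time: 26.45
tool_pos: [0.6677, 0.0011, 0.042]
tcp_rot: [2.219, 2.22, 0.004]
wrist_force: [-0.1, 0.6, 0.3]
width: 1.0
grip_force: 0.0
```

>>> step_arm:
  motion:
    - [8.5,0.07,-0.25,1,0]
    - [7,0.07,-0.25,1.8,0]
    - [5,0.07,-0.25,2.5,0]
    - [4,0.07,-0.25,2.9,0]
    - [4,0.07,-0.25,2.9,0]
    - [4,0.07,-0.25,2.9,0]
  force: 35

```text
time: 27.05
tool_pos: [0.6634, 0.0026, 0.0102]
tcp_rot: [-2.22, -2.223, 0.001]
wrist_force: [-0.3, 0.9, 0.1]
width: 0.472
grip_force: 0.0
```

>>> step_arm:
  motion:
    - [3.5,-0.07,0.1,-0.2,0]
    - [3.5,-0.07,0.1,-0.2,0]
    - [3.5,-0.07,0.1,-0.2,0]

```text
time: 27.35
tool_pos: [0.665, 0.0018, 0.0132]
tcp_rot: [2.219, 2.222, 0.001]
wrist_force: [0.9, 0.5, 0.2]
width: 0.409
grip_force: 0.0
```

```bash
python3 - <<'E'
from h import *
s,im,d=snap("cov2");print(s["tool_pos"],s["width"])
C=cam("wrist",s);print(proj(C,s["tool_pos"]+[0,0,.018]))
cv2.imwrite("pics/cov2_crop.png",cv2.resize(im[180:430,180:480][:,:,::-1],None,fx=2,fy=2))
E
```

```text
[0.66503278 0.00182487 0.01319378] 0.4090711853602585
(np.float64(330.5773956338887), np.float64(322.8275679432285))
```

View pics/cov2_crop.png

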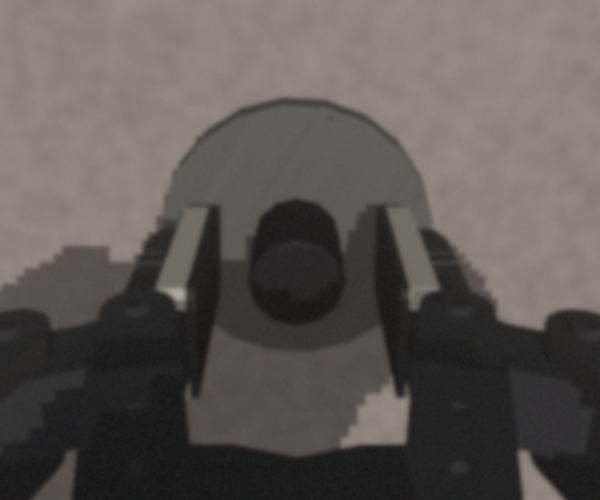

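The knob is centred between the pads, its top at about (328,321). Closing now.

>>> step_arm:
  motion:
    - [2.8,0,0,0,0]
    - [2.3,0,0,0,0]
    - [1.9,0,0,0,0]
    - [1.6,0,0,0,0]
    - [1.5,0,0,0,0]
    - [1.5,0,0,0,0]
    - [1.5,0,0,0,0]
    - [1.5,0,0,0,0]
  force: 40

```text
time: 28.2
tool_pos: [0.6646, 0.0019, 0.0128]
tcp_rot: [2.22, 2.223, 0.0]
wrist_force: [-2.0, 0.5, 1.9]
width: 0.212
grip_force: 39.2
```

>>> step_arm:
  motion:
    - [1.5,0,0,-1,0]
    - [1.5,0,0,-4,0]
    - [1.5,0,0,-8,0]
    - [1.5,0,-1,-11,0]
    - [1.5,0,-4,-12,0]
    - [1.5,0,-8,-12,0]
    - [1.5,0,-12,-12,0]
    - [1.5,0,-16,-12,0]
    - [1.5,0,-18.5,-11,0]
    - [1.5,0,-19.7,-10,0]
    - [1.5,0,-19.7,-9.2,0]
    - [1.5,0,-19.7,-9,0]
    - [1.5,0,-19.7,-9,0]
    - [1.5,0,-19.7,-9,0]
    - [1.5,0,-19.7,-9,0]

```text
time: 29.7
tool_pos: [0.4686, 0.0015, 0.1031]
tcp_rot: [2.22, 2.222, 0.001]
wrist_force: [-0.4, -0.5, -1.4]
width: 0.214
grip_force: 39.4
```

```bash
python3 - <<'E'
from h import *
s,im,d=snap("covheld");print(s["tool_pos"],s["width"],s["wrist_force"])
cv2.imwrite("pics/covh_crop.png",cv2.resize(im[180:430,180:480][:,:,::-1],None,fx=2,fy=2))
E
```

```text
[0.46861897 0.00154867 0.10306586] 0.21381738582987075 [-0.35945524 -0.45396057 -1.44943362]
```

View pics/covh_crop.png

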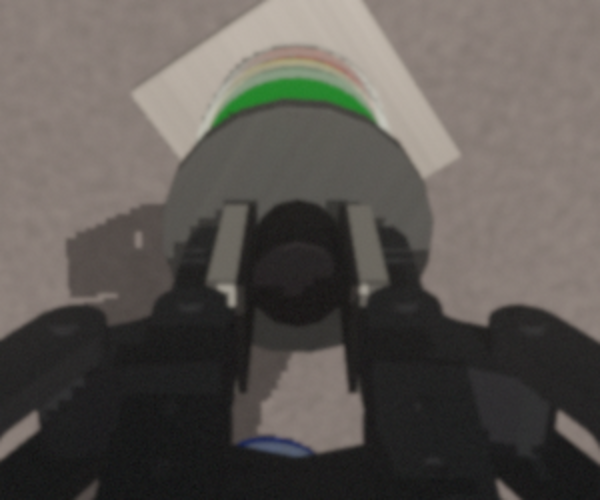

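The cover is held level, with the stack behind it around (330,220). Lowering.

>>> step_arm:
  motion:
    - [1.5,0,-0.08,1,0]
    - [1.5,0,-0.08,2,0]
    - [1.5,0,-0.08,2.6,0]
    - [1.5,0,-0.08,2.9,0]
    - [1.5,0,-0.08,3,0]
    - [1.5,0,-0.08,3,0]
    - [1.5,0,-0.08,3,0]

```text
time: 30.45
tool_pos: [0.467, 0.0015, 0.0729]
tcp_rot: [2.22, 2.223, 0.001]
wrist_force: [-0.2, -0.6, -2.2]
width: 0.211
grip_force: 39.4
```

>>> step_arm:
  motion:
    - [1.5,0,0.07,0.1,0]
    - [1.5,0,0.07,0.2,0]
    - [1.5,0,0.07,0.25,0]
    - [1.5,0,0.07,0.3,0]
    - [1.5,0,0.07,0.3,0]

```text
time: 30.95
tool_pos: [0.4674, 0.0016, 0.0698]
tcp_rot: [2.22, 2.223, 0.0]
wrist_force: [-0.1, 1.4, 0.2]
width: 0.214
grip_force: 39.6
```

>>> step_arm:
  motion:
    - [1.5,0,0.03,0.03,0]
    - [1.5,0,0.03,0.05,0]
    - [1.5,0,0.03,0.05,0]

```text
time: 31.25
tool_pos: [0.4675, 0.0016, 0.0697]
tcp_rot: [-2.22, -2.223, 0.001]
wrist_force: [-4.1, 0.7, 6.0]
width: 0.213
grip_force: 40.0
```

>>> step_arm:
  motion:
    - [1.5,0,-0.04,-0.03,0]
    - [2,0,-0.04,-0.03,0]
    - [2.6,0,-0.04,-0.03,0]
    - [3.5,0,-0.04,-0.03,0]
    - [4.5,0,-0.04,-0.03,0]
    - [4.5,0,-0.04,-1,0]
    - [4.5,0,-0.04,-3,0]
    - [8.5,-3,0,-6,0]
    - [8.5,-7,0,-8,0]
    - [8.5,-7,0,-8,0]
    - [8.5,-7,0,-8,0]
    - [8.5,-7,0,-8,0]
    - [8.5,-7,0,-8,0]

```text
time: 32.55
tool_pos: [0.4668, -0.0674, 0.148]
tcp_rot: [-2.217, -2.223, 0.002]
wrist_force: [-0.6, -1.1, -0.1]
width: 0.997
grip_force: 0.0
```

```bash
python3 - <<'E'
from h import *
bot.read_camera("wrist")
s,im,d=snap("cplaced");C=cam("wrist",s);print(s["tool_pos"],cv2.minAreaRect(plane_pts(C,blob(im,"metal"),.012)))
print("pred centre",proj(C,[.4672,.0015,.065]),"r px", 347.8*.032/(C[2][2]-.065))
print("blue nadir",delta(s,[.4565,-.169-.07,.13]))
cv2.imwrite("pics/cp_crop.png",cv2.resize(im[20:270,180:480][:,:,::-1],None,fx=2,fy=2))
E
```

```text
[ 0.46689043 -0.06735083  0.14799571] ((0.46844837069511414, 0.0010350756347179413), (0.0845927968621254, 0.08470360934734344), 33.956207275390625)
pred centre (np.float64(330.42165980130335), np.float64(140.415673233043)) r px 49.33179389429312
blue nadir [-17.16339654  -1.07905998   1.79050329]
```

View pics/cp_crop.png

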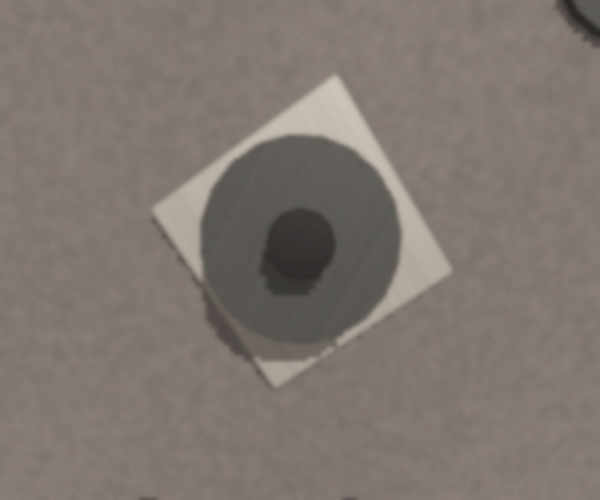

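The cover is at about (330.5,139.5) against a predicted (330.4,140.4), so it is centred. Blue is next.

>>> step_arm:
  motion:
    - [8.5,-4,0,0,0]
    - [8.5,-8,-1,0,0]
    - [8.5,-13,-1,1,0]
    - [8.5,-17.2,-1.1,1.8,0]
    - [8.5,-17.2,-1.1,1.8,0]
    - [8.5,-17.2,-1.1,1.8,0]
    - [8.5,-17.2,-1.1,1.8,0]
    - [8.5,-17.2,-1.1,1.8,0]

```text
time: 33.45
tool_pos: [0.4572, -0.239, 0.1311]
tcp_rot: [-2.218, -2.225, -0.0]
wrist_force: [-1.5, -0.7, 0.0]
width: 0.996
grip_force: 0.0
```

```bash
python3 - <<'E'
from h import *
bot.read_camera("wrist")
dish("blue","blue",Z=0.012)
E
```

```text
blue px 328 138 ellipse ((0.4559081196784973, -0.16991056501865387), (0.05337836593389511, 0.053631413727998734), 5.62728214263916)
t 33.5 tool [ 0.4573 -0.2391  0.1312]
delta cm [ 6.92 -0.11 11.92]
```

>>> step_arm:
  motion:
    - [8.5,4,-0.1,3,0]
    - [8.5,6.9,-0.1,6,0]
    - [8.5,6.9,-0.1,9,0]
    - [8.5,6.9,-0.1,11,0]
    - [8.5,6.9,-0.1,11.8,0]
    - [8.5,6.9,-0.1,11.8,0]
    - [8.5,6.9,-0.1,11.8,0]
    - [8.5,6.9,-0.1,11.8,0]
    - [8.5,6.9,-0.1,11.8,0]

```text
time: 34.45
tool_pos: [0.457, -0.1721, 0.0144]
tcp_rot: [2.219, 2.221, 0.001]
wrist_force: [-0.3, 0.1, -0.1]
width: 0.994
grip_force: 0.0
```

>>> step_arm:
  motion:
    - [8.5,0.2,-0.1,0.5,0]
    - [8.5,0.2,-0.1,1,0]
    - [8.5,0.2,-0.1,1.25,0]
    - [8.5,0.2,-0.1,1.35,0]
    - [8.5,0.2,-0.1,1.35,0]
    - [8.5,0.2,-0.1,1.35,0]
    - [8.5,0.2,-0.1,1.35,0]

```text
time: 35.15
tool_pos: [0.4551, -0.1695, -0.0003]
tcp_rot: [2.22, 2.223, 0.0]
wrist_force: [0.4, 0.5, 0.3]
width: 0.996
grip_force: 0.0
```

>>> step_arm:
  motion:
    - [7,-0.03,0.07,-0.1,0]
    - [6.2,-0.03,0.07,-0.1,0]
    - [5.9,-0.03,0.07,-0.1,0]
    - [5.6,-0.03,0.07,-0.1,0]
    - [5.5,-0.03,0.07,-0.1,0]
    - [5.5,-0.03,0.07,-0.1,0]
    - [5.5,-0.03,0.07,-0.1,0]
  force: 25

```text
time: 35.85
tool_pos: [0.456, -0.1699, 0.0012]
tcp_rot: [2.22, 2.222, 0.0]
wrist_force: [-1.2, 0.6, 4.8]
width: 0.688
grip_force: 26.0
```

>>> step_arm:
  motion:
    - [5.5,0,0,-1,0]
    - [5.5,0,0,-4,0]
    - [5.5,0,0,-9,0]
    - [5.5,0,0,-14,0]
    - [5.5,2,0.3,-18,0]
    - [5.5,6,1,-19,0]
    - [5.5,11,1.8,-19,0]
    - [5.5,16,2.6,-19,0]
    - [5.5,20.8,3.4,-19,0]
    - [5.5,25.6,4.2,-19,0]
    - [5.5,30.4,5,-19,0]
    - [5.5,35.2,5.8,-19,0]
    - [5.5,40,6.6,-19,0]
    - [5.5,44.5,7.4,-18,0]
    - [5.5,49,8,-16,0]
    - [5.5,52,8.4,-13.5,0]
    - [5.5,52.7,8.4,-13,0]
    - [5.5,52.7,8.4,-13,0]
    - [5.5,52.7,8.4,-13,0]
    - [5.5,52.7,8.4,-13,0]

```text
time: 37.85
tool_pos: [0.5397, 0.3564, 0.1322]
tcp_rot: [2.221, 2.221, 0.003]
wrist_force: [1.2, -0.1, -0.7]
width: 0.686
grip_force: 27.2
```

```bash
python3 - <<'E'
from h import *
bot.read_camera("wrist")
bot.read_camera("wrist")
bot.read_camera("wrist")
dish("orange","orange",z=.012,Z=0.04)
E
```

```text
orange px 328 134 ellipse ((0.5392558574676514, 0.4272404611110687), (0.08473585546016693, 0.08523879945278168), 146.9857177734375)
t 38.0 tool [0.5397 0.3565 0.132 ]
delta cm [ 7.06 -0.06  9.21]
```

View pics/orange.png

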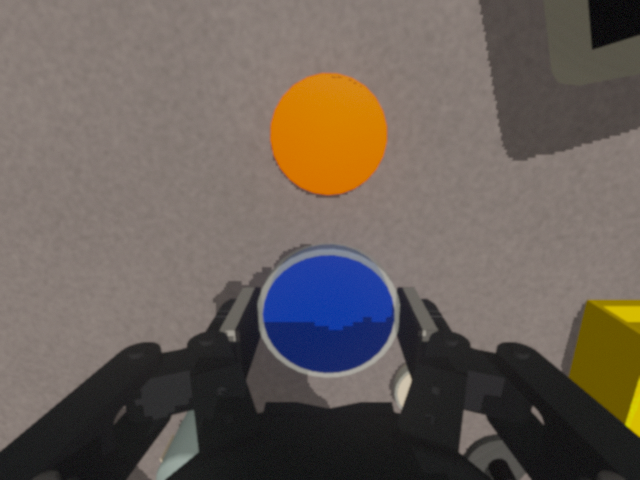

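Orange's centre is at (328,134) and blue is held level at (329,311). The incubator, at upper right, is clear of the gripper's path.

>>> step_arm:
  motion:
    - [5.5,3,0,0.5,0]
    - [5.5,6,-0.05,3,0]
    - [5.5,7.05,-0.05,6,0]
    - [5.5,7.05,-0.05,8,0]
    - [5.5,7.05,-0.05,9.2,0]
    - [5.5,7.05,-0.05,9.2,0]
    - [5.5,7.05,-0.05,9.2,0]
    - [5.5,7.05,-0.05,9.2,0]

```text
time: 38.85
tool_pos: [0.5397, 0.4283, 0.0406]
tcp_rot: [2.22, 2.222, 0.005]
wrist_force: [-1.0, 0.5, -0.4]
width: 0.688
grip_force: 27.2
```

>>> step_arm:
  motion:
    - [5.5,-0.1,0,1,0]
    - [5.5,-0.1,0,1.8,0]
    - [5.5,-0.1,0,2.3,0]
    - [5.5,-0.1,0,2.5,0]
    - [5.5,-0.1,0,2.5,0]
    - [5.5,-0.1,0,2.5,0]

```text
time: 39.45
tool_pos: [0.5383, 0.4269, 0.0133]
tcp_rot: [-2.22, -2.223, 0.0]
wrist_force: [-0.6, 0.6, 0.0]
width: 0.687
grip_force: 27.3
```

>>> step_arm:
  motion:
    - [5.5,0,0.1,0.03,0]
    - [5.5,0,0.1,0.06,0]
    - [5.5,0,0.1,0.08,0]
    - [5.5,0,0.1,0.08,0]

```text
time: 39.85
tool_pos: [0.5394, 0.4271, 0.0133]
tcp_rot: [-2.22, -2.223, -0.001]
wrist_force: [-0.3, -0.8, 5.2]
width: 0.685
grip_force: 27.6
```

Contact. I'll release, retreat, then check.

>>> step_arm:
  motion:
    - [5.5,0,0,-0.02,0]
    - [6.2,0,0,-0.02,0]
    - [6.8,0,0,-0.02,0]
    - [7.6,0,0,-0.02,0]
    - [8.5,0,0,-0.02,0]
    - [8.5,0,0,-1,0]
    - [8.5,0,0,-3,0]
    - [8.5,-3,0,-7,0]
    - [8.5,-7,0,-12,0]
    - [8.5,-7,0,-12,0]
    - [8.5,-7,0,-12,0]
    - [8.5,-7,0,-12,0]
    - [8.5,-7,0,-12,0]

```text
time: 41.15
tool_pos: [0.5381, 0.357, 0.1306]
tcp_rot: [-2.219, -2.223, 0.005]
wrist_force: [-0.2, 0.1, -0.6]
width: 0.998
grip_force: 0.0
```

```bash
python3 - <<'E'
from h import *
bot.read_camera("wrist")
s,im,p=dish("bplaced","blue",z=.024)
C=cam("wrist",s);print(cv2.fitEllipse(plane_pts(C,blob(im,"orange"),.012)))
im,_=bot.read_camera("scene");cv2.imwrite("pics/final.png",im[:,:,::-1])
E
```

```text
blue px 331 136 ellipse ((0.5387495160102844, 0.42703524231910706), (0.05296722799539566, 0.05324254557490349), 1.621688723564148)
t 41.2 tool [0.538  0.357  0.1304]
((0.5392270684242249, 0.4273398518562317), (0.08455995470285416, 0.08504699170589447), 149.03482055664062)
```

View pics/final.png

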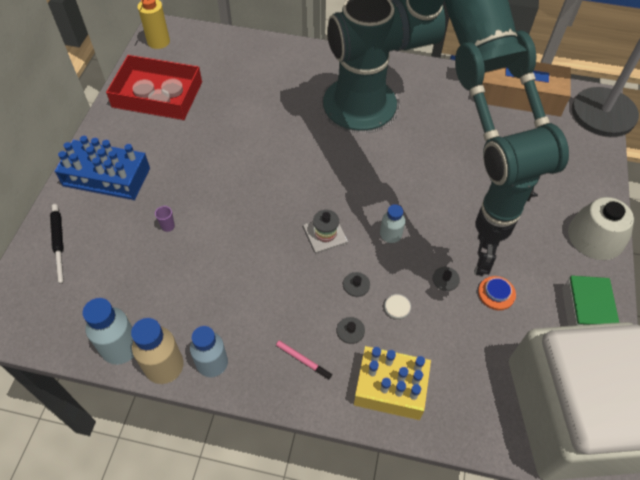

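The covered stack stands on the square stand at (325,228) and blue is centred on orange at (498,291). White (397,306), the bottle and the beaker have not moved. Handing in.

```bash
python3 -c "
from workcell import bot
print(bot.finish_job())"
```

```text
the job is handed in; nothing more can be done
None
```

The job is handed in at about 41 s: red, yellow, green and the knob-up cover are stacked on the square stand, about 1 mm off its centre and within about 1 mm of each other; blue is within about 1 mm of the orange stand's centre; and the white dish, bottle and beaker were not moved.

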